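# Index the drilling table with its T-key and lock it

### The job

Set the indexing table for drilling the brass bracket that sits on it: take the T-key from its stand, seat it fully in the square drive on top of the disc and turn the disc with it until the disc's mark, between the two fork jaws, points straight at the locking bolt. Then put the key back upright in its stand, and lastly push the locking bolt fully home between the jaws; leave the other parts on the bench where they are.

Things in the scene. Friction and masses are not known exactly. Their poses are not given: they have to be found in the camera images.
- index_table: grey fixed base of the indexing table, 170 x 170 mm, 16 mm thick; origin at the centre of its underside, on the disc's turning axis (vertical). Its own +y axis points from the disc's axis to the locking bolt, whose 44 x 30 mm housing stands 98 mm out, top 72 mm above the bench.
- index_disc (a joint): angle of the aluminium disc (156 mm across, top face 55 mm above the bench) about the vertical, in rad, growing anticlockwise seen from above; 0 when its mark points straight at the bolt; it starts 0.65 to 1.3 off. It turns both ways with a drag of 0.12 N m and stays where it is left.
- drive_mouth (a point): centre of the mouth of the square drive in the 60 mm square steel hub on the disc, 77 mm above the bench. The hole is 28 x 28 mm, its mouth bevelled 5 mm at 45 degrees, 18 mm deep, its sides parallel to the hub's. The frame turns with the disc: y points along the disc's mark, x and y are parallel to the hole's sides.
- disc_mark (a point): outer end of the dark mark line on the disc, 76 mm from the disc's axis. The line runs between the fork's two steel jaws, 14 mm high and 20 mm apart. At the opposite edge a brass angle bracket, 29 mm high, is fixed to the disc.
- key_grip (a point): centre of the T-key's cross bar (90 mm long along its x axis, 16 mm wide along y, 18 mm high), 109 mm above the key's lower end; z points up. Loose steel key, 118 mm high, 0.2 kg: a 14 mm round shaft, and below it a foot 24 x 24 mm square with sides parallel to the bar, 34 mm long, its lowest 4 mm narrowed to 18 mm.
- key_foot (a point): centre of the T-key's lower end; 18 mm below drive_mouth when fully seated. In the drive it has 2 mm of play a side, so there is about 0.18 rad of slack each way between key and disc.
- key_stand_hole0 (a point): centre of the mouth of the round hole, 42 mm wide and 26 mm deep, in the fixed wooden key stand, 80 x 80 x 36 mm; the mouth is at the top of the stand. The key stands in it on its foot, at any angle.
- lock_bolt (a joint): travel of the locking bolt in m: 0 drawn out (it starts within 4 mm of that), 0.028 fully home between the jaws. It moves along the base's -y axis towards the disc's axis, with a drag of 2 N, and stays where it is left.
- bolt_knob (a point): a point on the axis of the bolt's upright black knob (18 mm thick, 45 mm high), 15 mm below its top and 74 mm above the bench; it is 153 mm from the disc's axis when the bolt is drawn out. Nothing tall stands within 60 mm beyond it.
- drive_bogie: loose bystander: brass axle set with four dark wheels, 70 x 69 x 31 mm; origin under its centre.
- gear_box: loose bystander: small brass U-bracket gearbox with a silver motor, 36 x 103 x 28 mm; origin under its centre.
- radio_receiver: loose bystander: black receiver box, 38 x 61 x 17 mm; origin under its centre.
- small_plate: loose bystander: brass plate with a dark block on it, 44 x 112 x 20 mm; origin under its centre.
Mind the look-alikes: they are no part of the job. Leave any blue or pink look-alike of the part that bears key_stand_hole0 alone.

How it is judged:
On the way, in this order (a step that is already met when the one before it is completed fails the run):
1. the T-key is seated in the square drive (z of key_foot in the frame of drive_mouth below -0.013 m and horizontal distance between key_foot and drive_mouth below 0.005 m), for 0.1 s.
2. with the key in the drive, the disc's mark points at the bolt (within 0.08 rad) (value of joint index_disc between -0.08 and 0.08 rad and z of key_foot in the frame of drive_mouth below -0.01 m and horizontal distance between key_foot and drive_mouth below 0.006 m), for 0.2 s.
3. the key is back upright in its stand and let go, the disc still on its mark (horizontal distance between key_foot and key_stand_hole0 below 0.012 m and z of key_foot in the frame of key_stand_hole0 below -0.02 m and angle between key_foot's own z axis and vertical below 0.2 rad and contact force between t_key and the fingers below 0.1 N and value of joint index_disc between -0.08 and 0.08 rad), for 0.2 s.
4. the bolt is home (value of joint lock_bolt above 0.023 m), for 0.1 s.
At the end, for the whole second after the job is handed in: the disc's mark is within 0.08 rad of the bolt, the bolt is at least 23 of its 28 mm in, and the key stands at rest in its stand: foot within 12 mm of the hole's centre and at least 20 mm deep, tilted less than 0.2 rad (value of joint index_disc between -0.08 and 0.08 rad and value of joint lock_bolt above 0.023 m and horizontal distance between key_foot and key_stand_hole0 below 0.012 m and z of key_foot in the frame of key_stand_hole0 below -0.02 m and angle between key_foot's own z axis and vertical below 0.2 rad and linear speed of t_key below 0.02 m/s); the robot touches nothing.
It fails at once if a bystander was shifted by more than 30 mm (distance of any of drive_bogie, gear_box, radio_receiver, small_plate from where it was at the start of the episode above 0.03 m).
It fails at once if the bolt was pushed in while the mark was off it (value of joint lock_bolt above 0.012 m and (value of joint index_disc above 0.09 rad or value of joint index_disc below -0.09 rad)).
It also fails if it takes over 58 s, if anything falls off the work surface, if the arm or the gripper's body presses on something with over 40 N, if the wrist force passes 120 N, or if a joint passes its speed limit or range.

### The arm

A 6-joint arm with a two-finger parallel gripper is mounted at the origin on a cart in front of the work surface, level with it; the furniture and walls round the work are solid. World frame = base frame: x ahead of the robot, y to its left, z up, the work surface at z = 0. Lengths are in m, angles in rad, forces in N, time in s.
With the tool pointing down it reaches from about 0.3 to 0.775 m from the base axis. Payload 14.6 kg.
Tool frame: the origin (TCP) lies midway between the tips of the shut fingers; the grasp point (between the pads) lies 19 mm behind it (bot.grip_depth is the distance from the TCP to the grasp point, in m); z points along the fingers, x is the direction in which the jaws open and shut, and the axes are right-handed (so a half turn about z gives the same grasp; the last joint's range is limited). The gripper opens to 85 mm and grips with 20 to 120 N. Pads are 22 mm wide; open, the fingers measure 114 mm over their backs; the gripper's body (76 mm by 85 mm) begins 54 mm behind the grasp point. The pads swing forward as they close: fully open they stand 13 mm farther back than shut.
Start: joints at [-1.266, 0.3, 1.521, -0, 1.321, -0.067], TCP at [0.2, -0.512, 0.231] pointing down, gripper open.
Joint ranges: [-3.03, 3.03], [-0.79, 2.21], [0.23, 2.52], [-1.04, 4.18], [0, 3.07], [-2.55, 2.55]. Speed limits (rad/s): [2.22, 2.22, 2.57, 3.14, 3.14, 3.14].

### API

Orientations are given as a unit quaternion [w, x, y, z].
In Python, from cell import read_state, viewer, job, bot gives the robot as it stands.
- The arm moves only by the tool apply_moves, never from a script. Its arguments are lists of equal length, an entry for each row: "hand": the closure, from -1 (fully open) to 1 (shut); "linear": the shift along the tool's x, y, z in m, a list of three; "roll": the turn about the tool's z in rad. A call has exactly 10 rows; each row shifts and turns the pose as measured when the row begins, along the tool's axes as they then stand; what a row does not reach is not made up. A row lasts 1/12 s, in which the tool goes at most 41.7 mm and 7.16 degrees, less where a joint would pass 70% of its speed; a pose out of reach is approached as far as the arm can. A call with a gripper value outside its range is refused whole. The fingers move at their own pace and stop on an object; "force" is the grip in N (left out, the last holds). Time passes only in rows, so rows that do not move let the fingers close, or fill a call up. It gives the time, the measured TCP pose, the force and the opening at its end, in the units of the state.
- read_state(): the state, without advancing time (a new reading comes with each control period).
- viewer.camera(name): name is "scene" or "top" or "wrist"; returns a dict with "pixels" (480x640x3 uint8, red, green, blue), "fov_y" (degrees; the focal length in pixels is half the picture's height over the tangent of half this angle, whatever the lens; pixels are square), "cx", "cy" (the principal point, pixels), "distortion" ([k1, k2, p1, p2, k3] as OpenCV has them; the pictures are not rectified), "R" (3x3) and "t" (3): a world point X has camera coordinates R X + t; the wrist camera has in their place "mount" (4x4, takes a point from camera to tool coordinates, whose origin is the TCP and whose axes are the tool frame's). Camera axes: x right, y down, z forward; pixel columns grow to the right and rows downward; lengths in m; the calibration is good to about 2 mm. A picture is of the moment at which its call begins: read the wrist's pose just before it. There is no depth.
- job.sign_off(): hands the job in, once; it reports no verdict.
Trained networks look in a picture, given as the dict that the camera call returned (one of the last four; its "shot" number tells which), for a name from the list of things; names that differ only in an ending like _2 or _b are one class to them, and where a whole thing is asked for, a point or a joint stands for the part that bears it (a point fixed in the world has none). Each returns a list of dicts, best first, with "p" (0 to 1); they miss things now and then, are a little off and sometimes report something else, mostly with a low value. They report only what shows in the picture. A call takes as long as a camera call. They do not tell look-alikes from the thing itself.
- viewer.masks_of(thing, picture): "mask" (480x640 bool, what is visible of it) and "location" ([column, row] in pixels, amid what is visible of it).
The state is a dict: "clock": time; "joints": joint angles; "joint_velocities": joint speeds; "joint_efforts": joint torques, N m; "ee_pos": TCP position; "orientation": TCP orientation; "ft_force": force on the tool from outside, world axes, zero at the start; "ft_torque": the same for the moment, N m; "width": finger opening in m.
Only numpy, scipy, OpenCV 4.12 (cv2) and the standard library are available. Lean on these libraries where they do the work, as an engineer would, in place of code of your own. Each camera call takes 0.05 s, during which the arm holds its last target. There are 200 camera calls.

## Working session

There is one attempt and no reset: what is moved stays moved. The work goes in short steps, Python scripts to look and compute and a tool call to move; the robot and the scene stay as the last step left them, time stands still between calls to the robot, and variables do not carry over. Pictures are saved under pics/ and viewed, about 8 in all and at most 12, crops included, and the job is handed in when it is done.

Besides the shell and the picture viewer there is one more tool, called as name(argument=value, ...) on one line, values as JSON. apply_moves: Moves the arm, as the interface text tells. Its arguments: {"type":"object","properties":{"hand":{"type":"array"},"linear":{"type":"array"},"roll":{"type":"array"},"force":{"type":"number"}},"required":["hand","linear","roll"]}

```bash
ls; mkdir -p pics; cat > h.py <<'E'
import numpy as np, cv2
from cell import read_state, viewer, job, bot
from scipy.spatial.transform import Rotation as Ro
def K(c):
    f=240/np.tan(np.radians(c["fov_y"])/2); return np.array([[f,0,c["cx"]],[0,f,c["cy"]],[0,0,1]])
def ext(c,s=None):
    if "R" in c: return np.array(c["R"]),np.array(c["t"])
    q=s["orientation"]; Rw=Ro.from_quat([q[1],q[2],q[3],q[0]]).as_matrix(); M=np.array(c["mount"])
    Rc=Rw@M[:3,:3]; tc=Rw@M[:3,3]+np.array(s["ee_pos"]); return Rc.T,-Rc.T@tc
def ray(c,uv,z,s=None):
    "pixels -> world at height z"
    R,t=ext(c,s); p=cv2.undistortPoints(np.array(uv,float).reshape(-1,1,2),K(c),np.array(c["distortion"],float)).reshape(-1,2)
    d=np.c_[p,np.ones(len(p))]@R; o=-R.T@t
    return o+d*((z-o[2])/d[:,2])[:,None]
def proj(c,X,s=None):
    R,t=ext(c,s); return cv2.projectPoints(np.array(X,float).reshape(-1,1,3),cv2.Rodrigues(R)[0],t,K(c),np.array(c["distortion"],float))[0].reshape(-1,2)
def save(c,n): cv2.imwrite("pics/"+n,c["pixels"][:,:,::-1])
def yaw(s):
    q=s["orientation"]; Rw=Ro.from_quat([q[1],q[2],q[3],q[0]]).as_matrix(); return np.arctan2(Rw[1,0],Rw[0,0]),Rw
E
python3 - <<'E'
from h import *
top=viewer.camera("top"); sc=viewer.camera("scene")
save(top,"top1.png"); save(sc,"scene1.png")
for n in ["index_table","index_disc","drive_mouth","disc_mark","key_grip","key_foot","key_stand_hole0","lock_bolt","bolt_knob"]:
    for c,l in((top,"top"),(sc,"sc")):
        try: print(n,l,[(round(r["p"],2),np.round(r["location"]).tolist(),int(r["mask"].sum())) for r in viewer.masks_of(n,c)[:4]])
        except Exception as e: print(n,l,e)
for c in(top,sc): R,t=ext(c); print(-R.T@t, c["fov_y"])
s=read_state(); print(s["orientation"],s["width"],yaw(s))
E
```

```text
pics
index_table top [(0.61, [304.0, 239.0], 6445)]
index_table sc [(0.9, [305.0, 284.0], 5967)]
index_disc top [(0.69, [309.0, 231.0], 3832)]
index_disc sc [(0.8, [311.0, 266.0], 3198)]
drive_mouth top [(0.92, [309.0, 229.0], 3872)]
drive_mouth sc [(0.77, [307.0, 264.0], 3096), (0.23, [348.0, 448.0], 1813)]
disc_mark top [(0.68, [307.0, 230.0], 3821)]
disc_mark sc [(0.62, [309.0, 265.0], 3186), (0.58, [338.0, 204.0], 311)]
key_grip top [(0.78, [450.0, 264.0], 421)]
key_grip sc [(0.89, [400.0, 192.0], 343), (0.55, [274.0, 222.0], 420), (0.24, [308.0, 267.0], 3162)]
key_foot top [(0.81, [449.0, 263.0], 332)]
key_foot sc [(0.73, [338.0, 202.0], 261), (0.7, [402.0, 194.0], 369)]
key_stand_hole0 top [(0.96, [285.0, 326.0], 1344), (0.65, [443.0, 331.0], 1514), (0.56, [439.0, 274.0], 1067)]
key_stand_hole0 sc [(0.97, [449.0, 232.0], 1181), (0.71, [395.0, 327.0], 2115), (0.63, [399.0, 220.0], 947)]
lock_bolt top [(0.48, [433.0, 198.0], 455), (0.45, [247.0, 249.0], 182)]
lock_bolt sc [(0.66, [304.0, 285.0], 5962), (0.5, [293.0, 311.0], 285)]
bolt_knob top [(0.46, [248.0, 242.0], 157)]
bolt_knob sc [(0.67, [294.0, 311.0], 222), (0.22, [395.0, 218.0], 993)]
[ 0.38105041 -0.02285385  1.20272988] 48.932716673386366
[0.22381298 0.6163132  0.69112158] 56.02605361981149
[ 1.47981698e-05  8.25614332e-01 -5.64234858e-01  5.15551788e-06] 0.08521821344836583 (np.float64(-1.1990124097618624), array([[ 3.63278050e-01, -9.31680771e-01, -8.18634752e-06],
       [-9.31680770e-01, -3.63278050e-01, -3.02530079e-05],
       [ 2.52122253e-05,  1.86173163e-05, -1.00000000e+00]]))
```

```bash
python3 - <<'E'
import cv2
a=cv2.imread("pics/top1.png")[130:370,190:510]; cv2.imwrite("pics/top1c.png",cv2.resize(a,None,fx=2.5,fy=2.5,interpolation=2))
E
```

```text
(no output)
```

View pics/top1c.png

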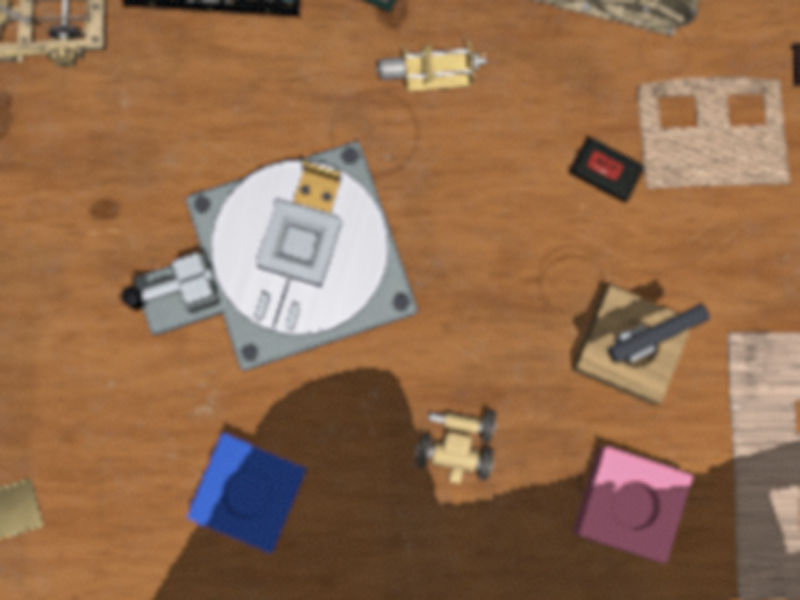

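View pics/scene1.png

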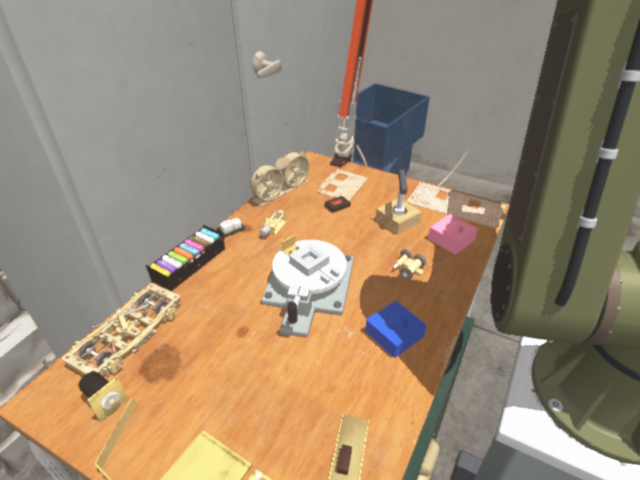

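```bash
python3 - <<'E'
from h import *
c=viewer.camera("top")
def w(u,v,z): 
    return ray(c,[[u/2.5+190,v/2.5+130]],z)[0][:2]
P=dict(hub=w(300,243,.077),base=w(301,253.2,.016),knob=w(131,296,.089),mark=w(275,328,.055),b1=w(612,354,.128),b2=w(708,313,.128),
 stc=np.mean([w(*p,.036) for p in((607,285),(690,328),(658,403),(577,367))],0))
for k,v in P.items(): print(k,v.round(4))
ax=(P["hub"]+P["base"])/2
a=lambda v:np.arctan2(v[1],v[0])
cor=[w(*p,.016) for p in((202,204),(350,156),(402,301),(250,352))]
e=cor[1]-cor[0]; print("base edge ang",a(e), a(cor[2]-cor[3]))
print("boltdir",a(P["knob"]-ax),np.linalg.norm(P["knob"]-ax),"mark",a(P["mark"]-ax),"bar",a(P["b2"]-P["b1"]),np.linalg.norm(P["b2"]-P["b1"]),(P["b1"]+P["b2"])/2)
for n in("drive_bogie","gear_box"): print(n,[(r["p"],ray(c,[r["location"]],.015)[0]) for r in viewer.masks_of(n,c)[:2]])
E
```

```text
hub [0.5818 0.0058]
base [0.5832 0.0065]
knob [0.535  0.1503]
mark [0.5104 0.0286]
b1 [ 0.4782 -0.2504]
b2 [ 0.5112 -0.3314]
stc [ 0.4939 -0.289 ]
base edge ang -1.2594879016447071 -1.2538776712548028
boltdir 1.8891998775350443 0.15174978689326898 mark 2.839614654450389 bar -1.1842930976869879 0.0874863373965259 [ 0.49469926 -0.29087464]
drive_bogie [(0.89, array([ 0.40176119, -0.13729723,  0.015     ]))]
gear_box [(0.75, array([ 0.5057839 , -0.30921664,  0.015     ])), (0.59, array([ 0.75917235, -0.11652826,  0.015     ]))]
```

```bash
cat >> h.py <<'E'
def plan(x,y,z,psi,n,N=10):
    "rows in tool axes for a straight way to x,y,z and tool-x yaw psi in n rows"
    s=read_state(); p=np.array(s["ee_pos"]); a,_=yaw(s); T=np.array([x,y,z]); d=(T-p)/n; da=((psi-a+np.pi)%(2*np.pi)-np.pi)/n
    L=[]
    for i in range(n):
        c,q=np.cos(a+i*da),np.sin(a+i*da); X=np.array([[c,q,0],[q,-c,0],[0,0,-1]])
        L.append((X@d).round(4).tolist())
    for i in range(0,n,10): print(L[i:i+10])
    print("roll",round(-da,4),"rows",n)
def st():
    s=read_state(); print("t",round(s["clock"],2),"p",np.round(s["ee_pos"],4),"yaw",round(yaw(s)[0],4),"w",round(s["width"],4),"F",np.round(s["ft_force"],1)); return s
E
python3 -c "
from h import *
plan(.4945,-.290,.24,.387,14)"
```

```text
[[-0.0072, -0.0254, -0.0006], [-0.0042, -0.026, -0.0006], [-0.0013, -0.0263, -0.0006], [0.0017, -0.0263, -0.0006], [0.0047, -0.026, -0.0006], [0.0076, -0.0253, -0.0006], [0.0104, -0.0242, -0.0006], [0.0131, -0.0229, -0.0006], [0.0156, -0.0213, -0.0006], [0.0179, -0.0194, -0.0006]]
[[0.02, -0.0172, -0.0006], [0.0218, -0.0149, -0.0006], [0.0233, -0.0123, -0.0006], [0.0246, -0.0096, -0.0006]]
roll -0.1133 rows 14
```

apply_moves(hand=[-1,-1,-1,-1,-1,-1,-1,-1,-1,-1], linear=[[-0.007,-0.025,0],[-0.004,-0.026,0],[-0.001,-0.026,0],[0.002,-0.026,0],[0.005,-0.026,0],[0.008,-0.025,0],[0.01,-0.024,0],[0.013,-0.023,0],[0.016,-0.021,0],[0.018,-0.019,0]], roll=[-0.113,-0.113,-0.113,-0.113,-0.113,-0.113,-0.113,-0.113,-0.113,-0.113])

```text
clock: 1.98
ee_pos: [0.413, -0.3485, 0.2312]
orientation: [0.0, 1.0, -0.014, -0.0]
ft_force: [0.6, -0.8, 0.2]
width: 0.085
```

```bash
python3 -c "
from h import *
st();plan(.4945,-.290,.24,.387,8)"
```

```text
t 1.98 p [ 0.413  -0.3485  0.2312] yaw -0.0273 w 0.085 F [ 0.6 -0.8  0.2]
[[0.01, -0.0076, -0.0011], [0.0104, -0.0071, -0.0011], [0.0107, -0.0065, -0.0011], [0.011, -0.006, -0.0011], [0.0113, -0.0054, -0.0011], [0.0116, -0.0048, -0.0011], [0.0118, -0.0042, -0.0011], [0.012, -0.0036, -0.0011]]
roll -0.0518 rows 8
```

apply_moves(hand=[-1,-1,-1,-1,-1,-1,-1,-1,-1,-1], linear=[[0.01,-0.008,-0.001],[0.01,-0.007,-0.001],[0.011,-0.007,-0.001],[0.011,-0.006,-0.001],[0.011,-0.005,-0.001],[0.012,-0.005,-0.001],[0.012,-0.004,-0.001],[0.012,-0.004,-0.001],[0,0,0],[0,0,0]], roll=[-0.052,-0.052,-0.052,-0.052,-0.052,-0.052,-0.052,-0.052,0,0])

```text
clock: 2.82
ee_pos: [0.5011, -0.28, 0.2393]
orientation: [0.0, 0.978, 0.21, 0.0]
ft_force: [0.8, 0.1, 0.3]
width: 0.0854
```

```bash
python3 - <<'E'
from h import *
s=st(); c=viewer.camera("wrist"); save(c,"w1.png")
for n in("key_grip","key_stand_hole0"):
    for r in viewer.masks_of(n,c)[:3]:
        cn=max(cv2.findContours(r["mask"].astype("uint8"),0,2)[0],key=cv2.contourArea)
        print(n,r["p"],r["location"],r["mask"].sum(),cv2.minAreaRect(cn))
        if n=="key_grip": 
            b=ray(c,cv2.boxPoints(cv2.minAreaRect(cn)),.128,s); print(b.round(4))
R,t=ext(c,s); print("cam",-R.T@t)
E
```

```text
t 2.82 p [ 0.5011 -0.28    0.2393] yaw 0.4239 w 0.0854 F [0.8 0.1 0.3]
key_grip 0.62 [308.7, 242.1] 2689 ((310.6663513183594, 243.48147583007812), (119.15959930419922, 25.917369842529297), 89.09062194824219)
[[ 0.4716 -0.2518  0.128 ]
 [ 0.4876 -0.2442  0.128 ]
 [ 0.5262 -0.3256  0.128 ]
 [ 0.5085 -0.334   0.128 ]]
key_stand_hole0 0.86 [176.0, 150.2] 9105 ((174.62344360351562, 146.67510986328125), (103.1366195678711, 94.36251068115234), 40.785823822021484)
key_stand_hole0 0.71 [327.5, 213.4] 5102 ((312.2037658691406, 216.81320190429688), (86.24703216552734, 85.93988037109375), 47.48955154418945)
key_stand_hole0 0.38 [618.0, 171.4] 2614 ((613.5, 172.5), (83.0, 51.0), 90.0)
cam [ 0.47107558 -0.21134721  0.38227078]
```

View pics/w1.png

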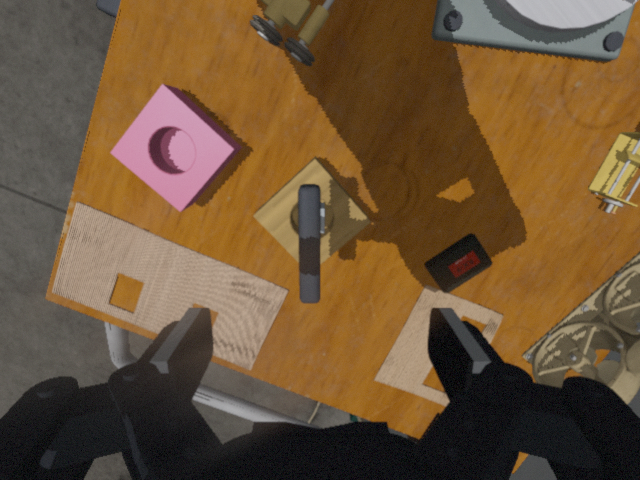

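apply_moves(hand=[-1,-1,-1,-1,-1,-1,-1,-1,1,1], linear=[[-0.004,0.004,0.015],[-0.003,0.003,0.025],[0,0,0.025],[0,0,0.025],[0,0,0.025],[0,0,0.02],[0,0,0.005],[0,0,0],[0,0,0],[0,0,0]], roll=[0,0,0,0,0,0,0,0,0,0], force=60)

```text
clock: 3.8
ee_pos: [0.4942, -0.2955, 0.0978]
orientation: [0.003, 0.979, 0.203, 0.002]
ft_force: [0.7, 0.2, 0.8]
width: 0.0639
```

```bash
python3 - <<'E'
from h import *
s=st()
E
```

```text
t 3.8 p [ 0.4942 -0.2955  0.0978] yaw 0.4083 w 0.0639 F [0.7 0.2 0.8]
```

apply_moves(hand=[1,1,1,1,1,1,1,1,1,1], linear=[[0,0,0],[0,0,0],[0,0,0],[0,0,0],[0,0,0],[0,0,0],[0,0,-0.01],[0,0,-0.02],[0,0,-0.02],[0,0,-0.01]], roll=[0,0,0,0,0,0,0,0,0,0], force=80)

```text
clock: 4.63
ee_pos: [0.4937, -0.295, 0.163]
orientation: [0.003, 0.979, 0.203, 0.002]
ft_force: [-0.5, -0.1, -1.6]
width: 0.015
```

```bash
python3 - <<'E'
from h import *
s=st()
plan(.5818,.006,.225,-.30,18)
E
```

```text
t 4.63 p [ 0.4937 -0.295   0.163 ] yaw 0.4081 w 0.015 F [-0.5 -0.1 -1.6]
[[0.0111, -0.0134, -0.0034], [0.0106, -0.0138, -0.0034], [0.01, -0.0142, -0.0034], [0.0095, -0.0146, -0.0034], [0.0089, -0.015, -0.0034], [0.0083, -0.0153, -0.0034], [0.0077, -0.0156, -0.0034], [0.0071, -0.0159, -0.0034], [0.0064, -0.0162, -0.0034], [0.0058, -0.0164, -0.0034]]
[[0.0051, -0.0166, -0.0034], [0.0045, -0.0168, -0.0034], [0.0038, -0.017, -0.0034], [0.0031, -0.0171, -0.0034], [0.0025, -0.0172, -0.0034], [0.0018, -0.0173, -0.0034], [0.0011, -0.0174, -0.0034], [0.0004, -0.0174, -0.0034]]
roll 0.0393 rows 18
```

apply_moves(hand=[1,1,1,1,1,1,1,1,1,1], linear=[[0.011,-0.013,-0.01],[0.011,-0.014,-0.01],[0.01,-0.014,-0.01],[0.009,-0.015,-0.01],[0.009,-0.015,-0.01],[0.008,-0.015,-0.006],[0.008,-0.016,0],[0.007,-0.016,0],[0.006,-0.016,0],[0.006,-0.016,0]], roll=[0.039,0.039,0.039,0.039,0.039,0.039,0.039,0.039,0.039,0.039])

```text
clock: 5.47
ee_pos: [0.5439, -0.124, 0.2275]
orientation: [0.004, 1.0, -0.002, 0.005]
ft_force: [0.1, -0.0, -1.6]
width: 0.0147
```

```bash
python3 - <<'E'
from h import *
s=st()
plan(.572,-.02,.225,-.30,6)
E
```

```text
t 5.47 p [ 0.5439 -0.124   0.2275] yaw -0.0038 w 0.0147 F [ 0.1 -0.  -1.6]
[[0.0046, -0.0174, 0.0004], [0.0038, -0.0176, 0.0004], [0.0029, -0.0177, 0.0004], [0.002, -0.0178, 0.0004], [0.0011, -0.0179, 0.0004], [0.0002, -0.018, 0.0004]]
roll 0.0494 rows 6
```

apply_moves(hand=[1,1,1,1,1,1,1,1,1,1], linear=[[0.005,-0.017,0],[0.004,-0.018,0],[0.003,-0.018,0],[0.002,-0.018,0],[0.001,-0.018,0],[0,-0.015,0],[0,-0.008,0],[0,0,0],[0,0,0],[0,0,0]], roll=[0.049,0.049,0.049,0.049,0.049,0.049,0,0,0,0])

```text
clock: 6.3
ee_pos: [0.5752, -0.0067, 0.2288]
orientation: [0.003, 0.988, -0.153, 0.005]
ft_force: [-0.0, 0.1, -2.0]
width: 0.0143
```

```bash
python3 - <<'E'
from h import *
s=st(); c=viewer.camera("wrist"); save(c,"w2.png"); t=viewer.camera("scene")
p=t["pixels"][150:350,220:420,::-1]; cv2.imwrite("pics/s2.png",cv2.resize(p,None,fx=3,fy=3,interpolation=2))
a=c["pixels"][:,:,::-1]; b=cv2.resize(p,(480,480),interpolation=2)
cv2.imwrite("pics/c2.png",cv2.resize(np.hstack([a,b]),(800,343)))
E
```

```text
t 6.3 p [ 0.5752 -0.0067  0.2288] yaw -0.3071 w 0.0143 F [-0.   0.1 -2. ]
```

View pics/w2.png

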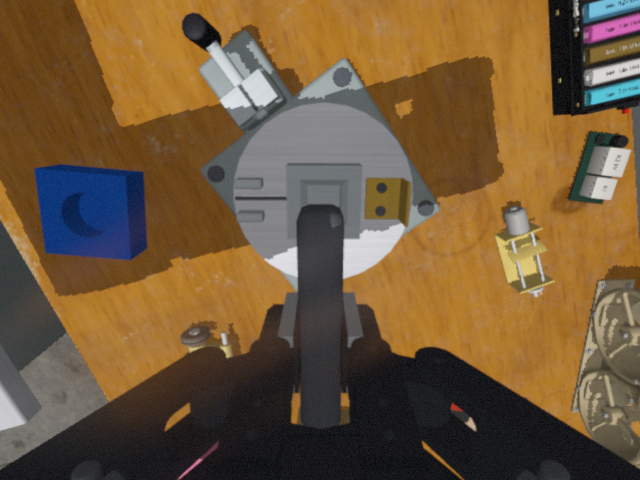

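```bash
python3 - <<'E'
from h import *
c=viewer.camera("wrist"); s=st(); g=cv2.cvtColor(c["pixels"],cv2.COLOR_RGB2GRAY)
p0=np.array([[287,165],[361,163],[361,237],[303,181],[345,181]],np.float32)
p=cv2.cornerSubPix(g,p0.reshape(-1,1,2).copy(),(5,5),(-1,-1),(3,30,.01)).reshape(-1,2); print(p)
w=ray(c,p,.077,s)[:,:2]; print(w.round(4))
a,b,d=w[:3]; print("hub centre",(a+d)/2,"side",np.linalg.norm(b-a),np.linalg.norm(d-b),"ang",np.arctan2(*(b-a)[::-1]),np.arctan2(*(d-b)[::-1]))
m=ray(c,[[236,198],[287,198]],.055,s)[:,:2]; print("mark",m)
k=ray(c,[[196,25]],.089,s)[0,:2]; print("knob",k); ce=(a+d)/2; print("bolt dir",np.arctan2(*(k-ce)[::-1]),np.linalg.norm(k-ce),"mark dir",np.arctan2(*(m[0]-ce)[::-1]))
# gripped bar ends at z= tcp+.019+.009
z=s["ee_pos"][2]+.028; e=ray(c,[[320,207],[321,427]],z,s)[:,:2]; print("bar",e,(e[0]+e[1])/2,np.linalg.norm(e[1]-e[0]),np.arctan2(*(e[0]-e[1])[::-1]))
sc=viewer.camera("scene"); x=sc["pixels"][170:330,230:390,::-1]
for off in(0,): cv2.imwrite("pics/s3.png",cv2.resize(x,None,fx=3.7,fy=3.7,interpolation=2))
E
```

```text
t 6.45 p [ 0.5752 -0.0069  0.2288] yaw -0.3086 w 0.0146 F [ 0.4 -0.3 -1.8]
[[286.12646 163.13344]
 [360.81952 163.49779]
 [358.25543 238.04662]
 [299.76276 178.86113]
 [347.1614  179.04384]]
[[ 0.5671  0.0463]
 [ 0.6226  0.0283]
 [ 0.604  -0.0297]
 [ 0.5733  0.0315]
 [ 0.609   0.02  ]]
hub centre [0.58557591 0.00830926] side 0.05839059613884819 0.06093807900054554 ang -0.31388678627151434 -1.8808982189390608
mark [[0.513995   0.03014193]
 [0.55580684 0.01673671]]
knob [0.54064566 0.15207721]
bolt dir 1.8736987189880316 0.150625196371186 mark dir 2.8455486904720244
bar [[ 0.59146609  0.04212505]
 [ 0.56566835 -0.04022295]] [0.57856722 0.00095105] 0.0862943633151177 1.267203692000296
```

View pics/s3.png

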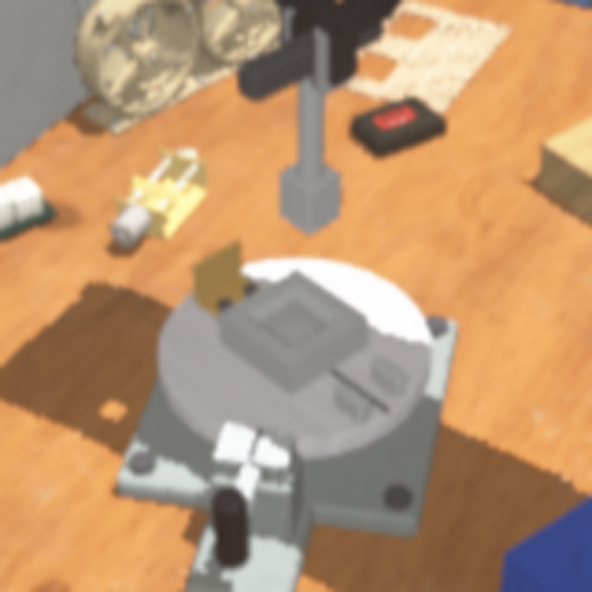

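```bash
python3 - <<'E'
from h import *
sc=viewer.camera("scene"); s=st()
w=lambda u,v,z: ray(sc,[[u/3.7+230-.36,v/3.7+170-.36]],z)[0][:2]
H=[w(*p,.077) for p in((297,272),(369,322),(290,366),(220,320))]; print("hub",np.round(H,4),np.mean(H,0), "hole",w(294,322,.077))
z=s["ee_pos"][2]-.088
from scipy.optimize import minimize
a=yaw(s)[0]
def foot(x,y):
    o=[]
    for h,zz in((.012,z+.004),(.012,z+.034),(.009,z)):
        o+=[(x+np.cos(a+k*np.pi/2+np.pi/4)*h*2**.5,y+np.sin(a+k*np.pi/2+np.pi/4)*h*2**.5,zz) for k in range(4)]
    return (proj(sc,o)-[230-.36,170-.36])*3.7
def r(v):
    f=foot(*v); return (f[:,0].min()-279.5)**2+(f[:,0].max()-341)**2+(f[:,1].max()-231)**2
m=minimize(r,[.58,0],method="Nelder-Mead"); print("foot",m.x,m.fun,foot(*m.x)[:,0].min(),foot(*m.x)[:,0].max(),foot(*m.x)[:,1].max())
E
```

```text
t 6.55 p [ 0.5752 -0.0068  0.2288] yaw -0.3087 w 0.0145 F [-0.8 -0.4 -1. ]
hub [[ 0.6022 -0.0265]
 [ 0.5451 -0.0076]
 [ 0.5659  0.0449]
 [ 0.6191  0.0307]] [0.5830883  0.01035481] hole [0.58193809 0.01241356]
foot [ 0.5796574  -0.00439428] 4.089269762072497 278.07460845916216 342.4325383189368 230.9267696636756
```

apply_moves(hand=[1,1,1,1,1,1,1,1,1,1], linear=[[0.001,-0.006,0.01],[0.001,-0.005,0.015],[0,0,0.015],[0,0,0.01],[0,0,0],[0,0,0],[0,0,0],[0,0,0],[0,0,0],[0,0,0]], roll=[0,0,0,0,0,0,0,0,0,0])

```text
clock: 7.38
ee_pos: [0.5822, 0.003, 0.1763]
orientation: [0.003, 0.988, -0.154, 0.007]
ft_force: [-0.4, 0.0, -1.5]
width: 0.0148
```

```bash
python3 - <<'E'
from h import *
s=st(); sc=viewer.camera("scene"); w=viewer.camera("wrist")
x=cv2.resize(sc["pixels"][215:295,270:350,::-1],(560,560),interpolation=2)
y=cv2.resize(w["pixels"][100:300,220:420,::-1],(240,240),interpolation=2)
o=np.zeros((560,800,3),np.uint8); o[:,:560]=x; o[:240,560:]=y; cv2.imwrite("pics/s4.png",o)
E
```

```text
t 7.38 p [0.5822 0.003  0.1763] yaw -0.31 w 0.0148 F [-0.4  0.  -1.5]
```

View pics/s4.png

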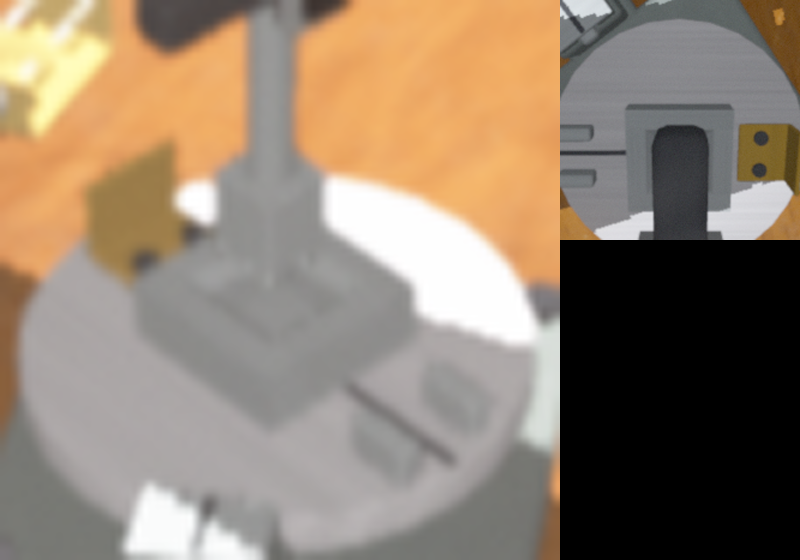

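apply_moves(hand=[1,1,1,1,1,1,1,1,1,1], linear=[[0,0,0.005],[0,0,0.005],[0,0,0.004],[0,0,0.003],[0,0,0.003],[0,0,0.003],[0,0,0.002],[0,0,0.002],[0,0,0],[0,0,0]], roll=[0,0,0,0,0,0,0,0,0,0])

```text
clock: 8.32
ee_pos: [0.5837, 0.0029, 0.1509]
orientation: [0.002, 0.988, -0.154, 0.009]
ft_force: [-2.0, 1.3, -1.3]
width: 0.0146
```

```bash
python3 -c "
from h import *
s=st();print(s['ft_torque'])"
```

```text
t 8.32 p [0.5837 0.0029 0.1509] yaw -0.31 w 0.0146 F [-2.   1.3 -1.3]
[ 0.12470297  0.43694777 -0.00622895]
```

apply_moves(hand=[1,1,1,1,1,1,1,1,1,1], linear=[[0,0,0.002],[0,0,0.002],[0,0,0.002],[0,0,0.001],[0,0,0.001],[0,0,0.001],[0,0,0],[0,0,0],[0,0,0],[0,0,0]], roll=[0,0,0,0,0,0,0,0,0,0])

```text
clock: 9.15
ee_pos: [0.5838, 0.003, 0.1506]
orientation: [0.002, 0.988, -0.154, 0.011]
ft_force: [-2.7, -0.3, 3.8]
width: 0.0144
```

```bash
python3 -c "
from h import *
s=st();print(s['ft_torque'])"
```

```text
t 9.15 p [0.5838 0.003  0.1506] yaw -0.3096 w 0.0144 F [-2.7 -0.3  3.8]
[ 0.04192022  0.84664888 -0.0157169 ]
```

```bash
python3 - <<'E'
from h import *
s=st(); sc=viewer.camera("scene"); w=viewer.camera("wrist"); save(w,"w5.png")
x=cv2.resize(sc["pixels"][215:295,270:350,::-1],(560,560),interpolation=2)
y=cv2.resize(w["pixels"][100:300,220:420,::-1],(240,240),interpolation=2)
o=np.zeros((560,800,3),np.uint8); o[:,:560]=x; o[:240,560:]=y; cv2.imwrite("pics/s5.png",o)
E
```

```text
t 9.15 p [0.5838 0.003  0.1506] yaw -0.3096 w 0.0144 F [-2.7 -0.3  3.8]
```

View pics/s5.png

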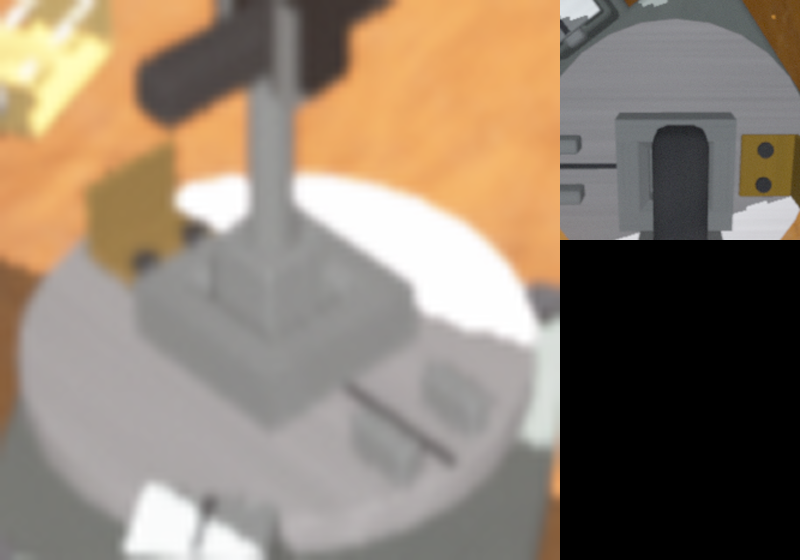

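```bash
python3 - <<'E'
from h import *
sc=viewer.camera("scene")
pr=lambda X:((proj(sc,X)-[269.5,214.5])*7).round(0).tolist()
a=-.31
def sq(x,y,z,h): return [(x+np.cos(a+k*np.pi/2+np.pi/4)*h*2**.5,y+np.sin(a+k*np.pi/2+np.pi/4)*h*2**.5,z) for k in range(4)]
x,y=.583,.0104
print("hub top",pr(sq(x,y,.077,.03))); print("hub bot",pr(sq(x,y,.055,.03))); print("mouth",pr(sq(x,y,.077,.019)))
print("throat",pr(sq(x,y,.072,.014)))
for z in(.059,.064,.069,.074): print(z,"foot top",pr(sq(x,y,z+.034,.012)))
E
```

```text
hub top [[134.0, 288.0], [271.0, 388.0], [421.0, 292.0], [284.0, 199.0]]
hub bot [[138.0, 343.0], [272.0, 444.0], [420.0, 347.0], [285.0, 254.0]]
mouth [[187.0, 289.0], [273.0, 351.0], [368.0, 291.0], [281.0, 232.0]]
throat [[211.0, 302.0], [275.0, 348.0], [344.0, 304.0], [281.0, 259.0]]
0.059 foot top [[218.0, 248.0], [274.0, 287.0], [334.0, 250.0], [279.0, 212.0]]
0.064 foot top [[218.0, 235.0], [274.0, 274.0], [334.0, 237.0], [279.0, 199.0]]
0.069 foot top [[217.0, 222.0], [273.0, 261.0], [334.0, 223.0], [278.0, 186.0]]
0.074 foot top [[217.0, 209.0], [273.0, 247.0], [334.0, 210.0], [278.0, 172.0]]
```

```bash
python3 - <<'E'
import cv2,numpy as np
w=cv2.imread("pics/w5.png"); 
from h import *
sc=viewer.camera("scene")
x=sc["pixels"][228:278,285:335,::-1].astype(float); x=np.clip((x-60)*1.6,0,255).astype(np.uint8)
cv2.imwrite("pics/s6.png",cv2.resize(x,(600,600),interpolation=cv2.INTER_CUBIC))
E
```

```text
(no output)
```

View pics/s6.png

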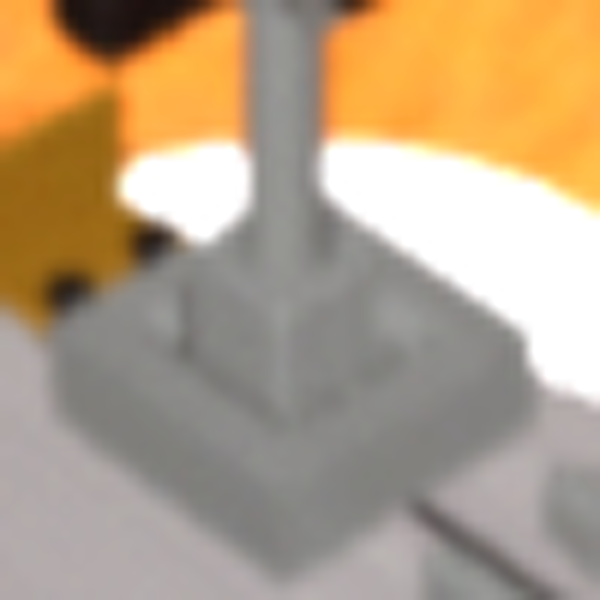

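apply_moves(hand=[1,1,1,1,1,1,1,1,1,1], linear=[[0,0,0.004],[0,0,0.003],[-0.0004,0,0.001],[-0.0004,0,0.001],[-0.0004,0,0.001],[-0.0004,0,0.001],[-0.0004,0,0.001],[-0.0004,0,0.001],[-0.0004,0,0.001],[0,0,0]], roll=[0,0,0.08,0.1,0.1,0.1,0.1,0.1,0.08,0], force=110)

```text
clock: 10.18
ee_pos: [0.5814, 0.0049, 0.1507]
orientation: [-0.002, 0.877, -0.479, 0.013]
ft_force: [-4.5, 2.2, -0.2]
width: 0.0143
```

```bash
cat >> h.py <<'E'
def markpos():
    "mark/jaw directions from wrist & top pictures"
    s=st(); print("torque",np.round(s["ft_torque"],2)); c=viewer.camera("wrist"); return s,c
E
python3 - <<'E'
from h import *
s,c=markpos(); save(c,"w7.png"); t=viewer.camera("top")
a=cv2.resize(c["pixels"][60:300,180:460,::-1],None,fx=1.7,fy=1.7,interpolation=2)
b=cv2.resize(t["pixels"][180:290,230:360,::-1],(320,271),interpolation=2)
o=np.zeros((a.shape[0],a.shape[1]+320,3),np.uint8); o[:,:a.shape[1]]=a; o[:271,a.shape[1]:]=b; cv2.imwrite("pics/c7.png",o)
E
```

```text
t 10.18 p [0.5814 0.0049 0.1507] yaw -1.0004 w 0.0143 F [-4.5  2.2 -0.2]
torque [0.45 1.11 0.03]
```

View pics/c7.png

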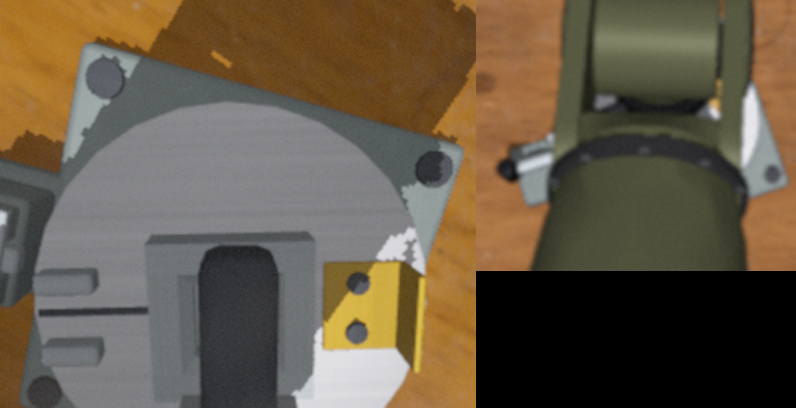

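```bash
python3 - <<'E'
from h import *
s=read_state(); c=viewer.camera("wrist")
w=lambda P,z: ray(c,np.array(P)/1.7+[180,60],z,s)[:,:2]
an=lambda v:np.arctan2(v[1],v[0])
m=w([[38,313],[148,311]],.055); print("mark",m,an(m[0]-m[1]))
b=w([[85,43],[462,147]],.016); print("edge",an(b[1]-b[0]), "len",np.linalg.norm(b[1]-b[0]))
bb=w([[105,77],[433,168],[44,391]],.016); print("bolts",an(bb[1]-bb[0]),an(bb[2]-bb[0]),np.linalg.norm(bb[1]-bb[0]),(bb[1]+bb[2])/2)
ce=(bb[1]+bb[2])/2; print("mark from centre",an(m[0]-ce),np.linalg.norm(m[0]-ce), an(m[0]-[.5835,.007]))
E
```

```text
mark [[0.54249481 0.07055382]
 [0.56656844 0.03449073]] 2.159404771127483
edge -1.2484891066364892 len 0.1647834759237635
bolts -1.2536608808196252 -2.824331596751052 0.14508875717664294 [0.58522873 0.00753657]
mark from centre 2.1666936179611267 0.07614040648738028 2.1437928023932664
```

apply_moves(hand=[1,1,1,1,1,1,1,1,1,1], linear=[[-0.0004,0,0.001],[-0.0004,0,0.001],[-0.0004,0,0.001],[-0.0002,0,0.001],[0,0,0],[0,0,0],[0,0,0],[0,0,0],[0,0,0],[0,0,0]], roll=[0.08,0.08,0.07,0.04,0,0,0,0,0,0])

```text
clock: 11.17
ee_pos: [0.5807, 0.0061, 0.1506]
orientation: [-0.004, 0.803, -0.596, 0.013]
ft_force: [-4.7, -0.8, 4.3]
width: 0.0141
```

```bash
python3 - <<'E'
from h import *
s,c=markpos(); save(c,"w8.png")
a=cv2.resize(c["pixels"][60:320,120:460,::-1],None,fx=2,fy=2,interpolation=2); cv2.imwrite("pics/c8.png",a)
E
```

```text
t 11.17 p [0.5807 0.0061 0.1506] yaw -1.2771 w 0.0141 F [-4.7 -0.8  4.3]
torque [0.01 1.11 0.11]
```

View pics/c8.png

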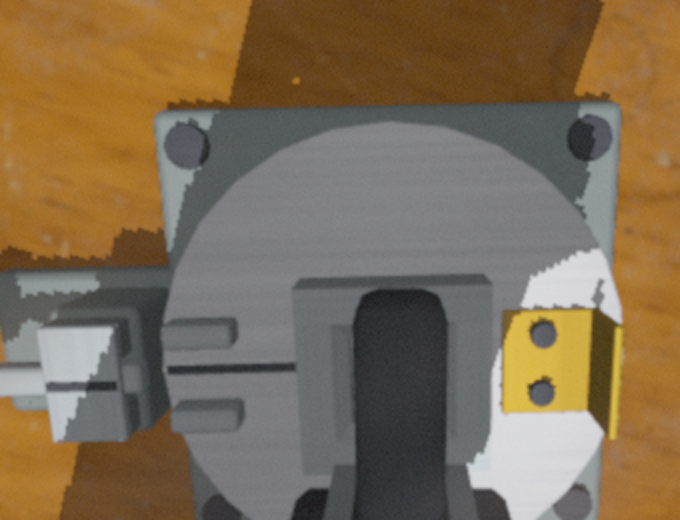

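```bash
python3 - <<'E'
from h import *
s=read_state(); c=viewer.camera("wrist")
w=lambda P,z: ray(c,np.array(P)/2+[120,60],z,s)[:,:2]
an=lambda v:np.arctan2(v[1],v[0])
m=w([[168,370],[295,367]],.055); print("mark",m,an(m[0]-m[1]))
b=w([[157,114],[620,103]],.016); print("edge+pi",an(b[1]-b[0])+np.pi)
bb=w([[187,146],[590,137],[217,510],[575,503]],.016); print("bolts",an(bb[1]-bb[0])+np.pi,an(bb[3]-bb[2])+np.pi)
ce=bb.mean(0);h=w([[45,386],[116,385]],.072); print(ce,"housing mark from c",an(h[0]-ce),an(h[1]-ce),an(h[0]-h[1]),"mark from c",an(m[0]-ce))
ce=(bb[0]+bb[3])/2; print(ce)
for ce in([.5835,.0070],[.5855,.0083]):print("h",an(h[0]-ce),"m",an(m[0]-ce))
E
```

```text
mark [[0.5613452  0.0795624 ]
 [0.57452165 0.03896981]] 1.884668422067424
edge+pi 1.8883836226508377
bolts 1.886591752385346 1.8778863728282533
[0.58496072 0.00727497] housing mark from c 1.8805208366966621 1.882045693208023 1.8745088240187284 mark from c 1.8865552353302883
[0.58488661 0.00646038]
h 1.8670501540906894 m 1.8671272590859544
h 1.8881085641452056 m 1.8975984610555003
```

apply_moves(hand=[1,1,1,1,1,1,1,1,1,1], linear=[[0,0.001,0],[0,0,-0.004],[0,0,-0.006],[0,0,-0.008],[0,0,-0.01],[0,0,-0.015],[0,0,-0.015],[0,0,-0.01],[0,0,0],[0,0,0]], roll=[0,0,0,0,0,0,0,0,0,0])

```text
clock: 12.1
ee_pos: [0.5789, 0.0063, 0.2251]
orientation: [-0.005, 0.803, -0.596, 0.015]
ft_force: [-0.3, 0.1, -2.4]
width: 0.0139
```

```bash
python3 - <<'E'
from h import *
s,c=markpos(); save(c,"w9.png")
# mark line: fit dark pixels near old location
g=cv2.cvtColor(c["pixels"],cv2.COLOR_RGB2GRAY)
X=np.array([.5835,.007,0]); print("predicted mark", proj(c,[[.5835+r*np.cos(1.884),.007+r*np.sin(1.884),.055] for r in(.04,.076)],s))
p=proj(c,[[.585+r*np.cos(1.884),.0073+r*np.sin(1.884),.055] for r in(.04,.076)],s)
x0,x1=int(p[1,0])+2,int(p[0,0])-2; P=[]
for x in range(x0,x1,2):
    y=int(round(p[:,1].mean())); col=g[y-8:y+9,x].astype(float); k=col.argmin(); wt=np.clip(col.mean()-15-col,0,None)
    if wt.sum(): P.append((x,y-8+(wt*np.arange(17)).sum()/wt.sum()))
W=ray(c,P,.055,s)[:,:2]; vx,vy,_,_=cv2.fitLine(W.astype(np.float32),2,0,.01,.01).ravel(); print("mark dir",np.arctan2(vy,vx)%np.pi,len(P),P[0],P[-1])
plan(.4925,-.2925,.215,.4,22)
E
```

```text
t 12.1 p [0.5789 0.0063 0.2251] yaw -1.2777 w 0.0139 F [-0.3  0.1 -2.4]
torque [ 0.04  0.06 -0.04]
predicted mark [[270.44349753 220.20202267]
 [228.83520877 221.16524395]]
mark dir 1.885341 19 (230, np.float64(219.46743295019158)) (266, np.float64(218.52512315270937))
[[0.0119, 0.0077, 0.0005], [0.0112, 0.0086, 0.0005], [0.0106, 0.0094, 0.0005], [0.0098, 0.0102, 0.0005], [0.009, 0.0109, 0.0005], [0.0082, 0.0115, 0.0005], [0.0073, 0.0121, 0.0005], [0.0063, 0.0127, 0.0005], [0.0053, 0.0131, 0.0005], [0.0043, 0.0135, 0.0005]]
[[0.0033, 0.0138, 0.0005], [0.0022, 0.014, 0.0005], [0.0011, 0.0141, 0.0005], [0.0001, 0.0141, 0.0005], [-0.001, 0.0141, 0.0005], [-0.0021, 0.014, 0.0005], [-0.0031, 0.0138, 0.0005], [-0.0042, 0.0135, 0.0005], [-0.0052, 0.0131, 0.0005], [-0.0062, 0.0127, 0.0005]]
[[-0.0071, 0.0122, 0.0005], [-0.008, 0.0116, 0.0005]]
roll -0.0763 rows 22
```

apply_moves(hand=[1,1,1,1,1,1,1,1,1,1], linear=[[0.012,0.008,0],[0.011,0.009,0],[0.011,0.009,0],[0.01,0.01,0],[0.009,0.011,0],[0.008,0.012,0],[0.007,0.012,0],[0.006,0.013,0],[0.005,0.013,0],[0.004,0.014,0]], roll=[-0.076,-0.076,-0.076,-0.076,-0.076,-0.076,-0.076,-0.076,-0.076,-0.076])

```text
clock: 12.98
ee_pos: [0.5359, -0.1335, 0.2165]
orientation: [0.001, 0.971, -0.238, 0.01]
ft_force: [-0.5, -0.6, -1.3]
width: 0.0139
```

```bash
python3 - <<'E'
from h import *
st();plan(.4937,-.295,.18,.4,10)
E
```

```text
t 12.98 p [ 0.5359 -0.1335  0.2165] yaw -0.4804 w 0.0139 F [-0.5 -0.6 -1.3]
[[0.0037, 0.0163, 0.0037], [0.0023, 0.0165, 0.0037], [0.0008, 0.0167, 0.0037], [-0.0007, 0.0167, 0.0037], [-0.0021, 0.0166, 0.0037], [-0.0036, 0.0163, 0.0037], [-0.005, 0.0159, 0.0037], [-0.0064, 0.0154, 0.0037], [-0.0077, 0.0148, 0.0037], [-0.009, 0.0141, 0.0037]]
roll -0.088 rows 10
```

apply_moves(hand=[1,1,1,1,1,1,1,1,1,1], linear=[[0.004,0.016,0.003],[0.002,0.017,0.003],[0.001,0.017,0.003],[-0.001,0.017,0.003],[-0.002,0.017,0.003],[-0.004,0.016,0.003],[-0.005,0.016,0.003],[-0.006,0.015,0.003],[-0.007,0.012,0.003],[-0.005,0.005,0]], roll=[-0.088,-0.088,-0.088,-0.088,-0.088,-0.088,-0.088,-0.088,-0.08,-0.04])

```text
clock: 13.82
ee_pos: [0.492, -0.2911, 0.1795]
orientation: [0.002, 0.981, 0.193, 0.004]
ft_force: [0.5, 0.2, -1.3]
width: 0.0144
```

```bash
python3 - <<'E'
from h import *
s=st();plan(.4937,-.295,.165,.408,4)
c=viewer.camera("wrist"); save(c,"w10.png"); sc=viewer.camera("scene"); save(sc,"s10.png")
a=cv2.resize(c["pixels"][80:340,180:460,::-1],(400,371),interpolation=2)
b=cv2.resize(sc["pixels"][140:260,340:460,::-1],(400,400),interpolation=2)
o=np.zeros((400,800,3),np.uint8); o[:371,:400]=a; o[:,400:]=b; cv2.imwrite("pics/c10.png",o)
E
```

```text
t 13.82 p [ 0.492  -0.2911  0.1795] yaw 0.3881 w 0.0144 F [ 0.5  0.2 -1.3]
[[0.0, 0.0011, 0.0036], [0.0, 0.0011, 0.0036], [0.0, 0.0011, 0.0036], [0.0, 0.0011, 0.0036]]
roll -0.005 rows 4
```

View pics/c10.png

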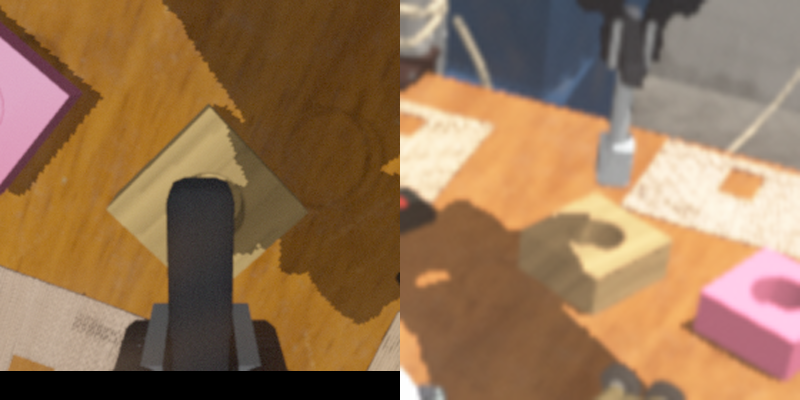

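```bash
python3 - <<'E'
from h import *
s=st(); c=viewer.camera("wrist"); sc=viewer.camera("scene")
w=ray(c,np.array([[212,107],[107,208],[307,212]])/(400/280)+[180,80],.036,s)[:,:2]; print(w.round(4),"centre",(w[1]+w[2])/2, np.linalg.norm(w[1]-w[2]))
q=lambda u,v,z: ray(sc,[[(u-400)/(400/120)+339.6,v/(400/120)+139.6]],z)[0][:2]
print("hole",q(603,236,.036),"foot",q(615,180,.0945)," fz+5",q(615,180,.0995))
z=s["ee_pos"][2]+.028
e=ray(c,np.array([[200,180]])/(400/280)+[180,80],z,s)[0,:2]; a=yaw(s)[0]; ty=np.array([np.sin(a),-np.cos(a)]); print("bar end",e,"centre",e+ty*.045)
E
```

```text
t 13.92 p [ 0.4921 -0.2907  0.1799] yaw 0.3833 w 0.0141 F [-0.1 -0.2 -1.3]
[[ 0.4791 -0.2371]
 [ 0.4456 -0.31  ]
 [ 0.5506 -0.2703]] centre [ 0.49810063 -0.29017813] 0.11218296928482062
hole [ 0.49200998 -0.2900088 ] foot [ 0.48548003 -0.2787484 ]  fz+5 [ 0.48328712 -0.27124732]
bar end [ 0.47336895 -0.24277863] centre [ 0.49019989 -0.28451255]
```

apply_moves(hand=[1,1,1,1,1,1,1,1,1,1], linear=[[0.001,0.004,0.01],[0.001,0.004,0.012],[0,0,0.012],[0,0,0.005],[0,0,0],[0,0,0],[0,0,0],[0,0,0],[0,0,0],[0,0,0]], roll=[0,0,0,0,0,0,0,0,0,0])

```text
clock: 14.85
ee_pos: [0.5005, -0.2943, 0.1374]
orientation: [0.002, 0.982, 0.189, 0.005]
ft_force: [-0.5, -0.1, -2.2]
width: 0.0136
```

```bash
python3 - <<'E'
from h import *
s=st(); c=viewer.camera("wrist"); sc=viewer.camera("scene"); save(c,"w11.png")
b=cv2.resize(sc["pixels"][180:240,370:430,::-1],(480,480),interpolation=2)
a=cv2.resize(c["pixels"][80:360,220:420,::-1],(320,448),interpolation=2)
o=np.zeros((480,800,3),np.uint8); o[:448,:320]=a; o[:,320:]=b; cv2.imwrite("pics/c11.png",o)
E
```

```text
t 14.85 p [ 0.5005 -0.2943  0.1374] yaw 0.3801 w 0.0136 F [-0.5 -0.1 -2.2]
```

View pics/c11.png

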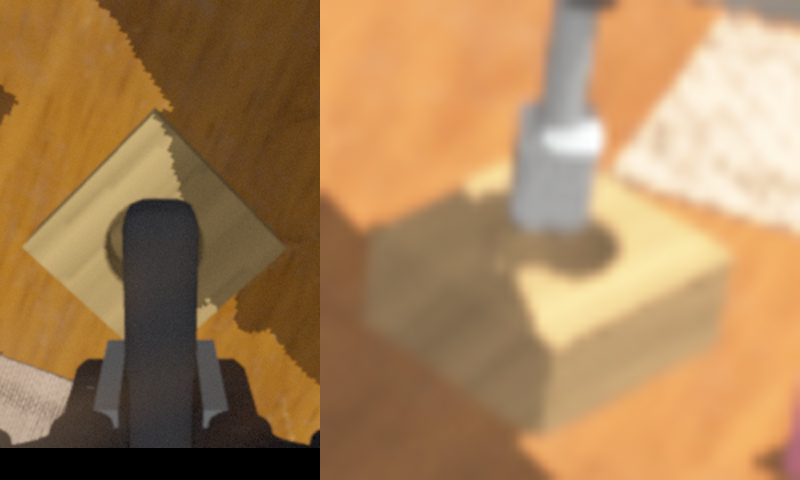

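apply_moves(hand=[1,1,1,1,1,1,1,1,1,1], linear=[[-0.0025,0.002,0],[0,0,0.004],[0,0,0.005],[0,0,0.005],[0,0,0.005],[0,0,0.005],[0,0,0.004],[0,0,0.002],[0,0,0],[0,0,0]], roll=[0,0,0,0,0,0,0,0,0,0])

```text
clock: 15.78
ee_pos: [0.4987, -0.2974, 0.1034]
orientation: [0.001, 0.982, 0.189, 0.004]
ft_force: [-0.0, -0.0, -2.0]
width: 0.0144
```

```bash
python3 -c "
from h import *
s=st();print(s['ft_torque'],s['orientation'])"
```

```text
t 15.78 p [ 0.4987 -0.2974  0.1034] yaw 0.3797 w 0.0144 F [-0. -0. -2.]
[ 0.00843086 -0.02120019 -0.00928748] [0.00139264 0.98202166 0.18871022 0.00446857]
```

apply_moves(hand=[1,1,1,1,1,1,1,1,1,1], linear=[[0,0,0.001],[0,0,0.001],[0,0,0.001],[0,0,0.001],[0,0,0.001],[0,0,0.001],[0,0,0],[0,0,0],[0,0,0],[0,0,0]], roll=[0,0,0,0,0,0,0,0,0,0])

```text
clock: 16.62
ee_pos: [0.5, -0.2984, 0.1023]
orientation: [0.004, 0.982, 0.189, 0.006]
ft_force: [0.0, 0.2, -2.8]
width: 0.0142
```

```bash
python3 -c "
from h import *
s=st();print(s['ft_torque'],s['orientation'])"
```

```text
t 16.62 p [ 0.5    -0.2984  0.1023] yaw 0.3801 w 0.0142 F [ 0.   0.2 -2.8]
[-0.01969072  0.01927507 -0.01636497] [0.00368178 0.98197336 0.18887502 0.00640313]
```

apply_moves(hand=[1,1,1,1,1,1,1,1,1,1], linear=[[-0.002,0,0.003],[0,0,0.003],[0,0,0.003],[0,0,0.003],[0,0,0],[0,0,0],[0,0,0],[0,0,0],[0,0,0],[0,0,0]], roll=[0,0,0,0,0,0,0,0,0,0])

```text
clock: 17.45
ee_pos: [0.5015, -0.3005, 0.1015]
orientation: [0.008, 0.982, 0.189, 0.011]
ft_force: [-1.3, 1.2, 2.0]
width: 0.0138
```

```bash
python3 -c "
from h import *
s=st();print(s['ft_torque'],s['orientation'])"
```

```text
t 17.45 p [ 0.5015 -0.3005  0.1015] yaw 0.381 w 0.0138 F [-1.3  1.2  2. ]
[0.29660488 0.47415413 0.04138402] [0.00761485 0.98183569 0.18923992 0.01135574]
```

apply_moves(hand=[0.3,-0.2,-0.6,-1,-1,-1,-1,-1,-1,-1], linear=[[0,0,0],[0,0,0],[0,0,0],[0,0,0],[0,0,0],[0,0,0],[0,0,-0.01],[0,0,-0.02],[0,0,-0.03],[0,0,-0.03]], roll=[0,0,0,0,0,0,0,0,0,0])

```text
clock: 18.28
ee_pos: [0.4977, -0.2988, 0.1901]
orientation: [0.005, 0.982, 0.189, 0.009]
ft_force: [1.0, -1.0, 0.9]
width: 0.0854
```

```bash
python3 - <<'E'
from h import *
s=st(); c=viewer.camera("wrist"); save(c,"w12.png")
for r in viewer.masks_of("key_grip",c)[:2]:
    cn=max(cv2.findContours(r["mask"].astype("uint8"),0,2)[0],key=cv2.contourArea); b=ray(c,cv2.boxPoints(cv2.minAreaRect(cn)),.128,s)
    print("key",r["p"],cv2.minAreaRect(cn),b.mean(0))
t=viewer.camera("top")
for r in viewer.masks_of("key_grip",t)[:1]:
    cn=max(cv2.findContours(r["mask"].astype("uint8"),0,2)[0],key=cv2.contourArea); b=ray(t,cv2.boxPoints(cv2.minAreaRect(cn)),.128,s); print("top key",r["p"],b.round(4),b.mean(0))
for r in viewer.masks_of("bolt_knob",t)[:2]: print("knob",r["p"],r["location"],ray(t,[r["location"]],.075)[0])
E
```

```text
t 18.28 p [ 0.4977 -0.2988  0.1901] yaw 0.3806 w 0.0854 F [ 1.  -1.   0.9]
key 0.67 ((321.5, 248.5), (145.0, 31.0), 90.0) [ 0.49859224 -0.29407929  0.128     ]
top key 0.73 [[ 0.4836 -0.2469  0.128 ]
 [ 0.5101 -0.2748  0.128 ]
 [ 0.4955 -0.2887  0.128 ]
 [ 0.4691 -0.2607  0.128 ]] [ 0.48956755 -0.26776222  0.128     ]
knob 0.74 [245.1, 245.4] [0.5434757  0.14666479 0.075     ]
```

```bash
python3 -c "
from h import *
plan(.525,.188,.18,.313,17)"
```

```text
[[0.0121, -0.026, 0.0005], [0.012, -0.026, 0.0005], [0.0119, -0.0261, 0.0005], [0.0118, -0.0261, 0.0005], [0.0117, -0.0262, 0.0005], [0.0116, -0.0262, 0.0005], [0.0115, -0.0263, 0.0005], [0.0114, -0.0263, 0.0005], [0.0113, -0.0264, 0.0005], [0.0112, -0.0264, 0.0005]]
[[0.0111, -0.0265, 0.0005], [0.011, -0.0265, 0.0005], [0.0109, -0.0265, 0.0005], [0.0108, -0.0266, 0.0005], [0.0107, -0.0266, 0.0005], [0.0105, -0.0267, 0.0005], [0.0104, -0.0267, 0.0005]]
roll 0.004 rows 17
```

apply_moves(hand=[-1,-1,-1,1,1,1,1,1,1,1], linear=[[0.006,-0.013,-0.005],[0.012,-0.026,0],[0.012,-0.026,0],[0.012,-0.026,0],[0.012,-0.026,0],[0.012,-0.026,0],[0.012,-0.026,0],[0.011,-0.026,0],[0.011,-0.026,0],[0.011,-0.026,0]], roll=[0.004,0.004,0.004,0.004,0.004,0.004,0.004,0.004,0.004,0.004], force=60)

```text
clock: 19.37
ee_pos: [0.51, -0.0204, 0.1822]
orientation: [0.0, 0.986, 0.165, 0.0]
ft_force: [0.5, -0.5, -0.3]
width: 0.0007
```

```bash
python3 -c "
from h import *
st();plan(.525,.188,.18,.313,8)"
```

```text
t 19.37 p [ 0.51   -0.0204  0.1822] yaw 0.3307 w 0.0007 F [ 0.5 -0.5 -0.3]
[[0.0102, -0.024, 0.0003], [0.0102, -0.024, 0.0003], [0.0101, -0.0241, 0.0003], [0.0101, -0.0241, 0.0003], [0.01, -0.0241, 0.0003], [0.01, -0.0241, 0.0003], [0.0099, -0.0242, 0.0003], [0.0099, -0.0242, 0.0003]]
roll 0.0022 rows 8
```

apply_moves(hand=[1,1,1,1,1,1,1,1,1,1], linear=[[0.01,-0.024,0],[0.01,-0.024,0],[0.01,-0.024,0],[0.01,-0.024,0],[0.01,-0.024,0],[0.01,-0.024,0],[0.01,-0.024,0],[0.006,-0.016,0],[0,0,0],[0,0,0]], roll=[0.002,0.002,0.002,0.002,0.002,0.002,0.002,0.002,0,0])

```text
clock: 20.2
ee_pos: [0.5175, 0.1929, 0.1711]
orientation: [0.0, 0.987, 0.159, -0.009]
ft_force: [-0.0, -0.9, 0.4]
width: -0.0003
```

```bash
python3 - <<'E'
from h import *
s=st(); c=viewer.camera("wrist"); save(c,"w13.png"); plan(.525,.188,.066,.313,6)
sc=viewer.camera("scene"); 
a=cv2.resize(c["pixels"][:,:,::-1],(440,330)); b=cv2.resize(sc["pixels"][230:340,240:360,::-1],(360,330),interpolation=2)
cv2.imwrite("pics/c13.png",np.hstack([a,b]))
K0=np.array([.5835,.007])+.153*np.array([np.cos(1.884),np.sin(1.884)])
print("knob top px pred",proj(c,[[*K0,.089]],s))
for n in("bolt_knob",):
  for q,l in((c,"w"),(sc,"s")): print(l,[(r["p"],r["location"],ray(q,[r["location"]],.075,s)[0]) for r in viewer.masks_of(n,q)[:2]])
E
```

```text
t 20.2 p [0.5175 0.1929 0.1711] yaw 0.3192 w -0.0003 F [-0.  -0.9  0.4]
[[0.001, 0.0011, 0.0175], [0.001, 0.0011, 0.0175], [0.001, 0.0011, 0.0175], [0.001, 0.0011, 0.0175], [0.001, 0.0011, 0.0175], [0.001, 0.0011, 0.0175]]
roll 0.0009 rows 6
knob top px pred [[328.93647309 312.74961403]]
w [(0.9, [331.4, 288.3], array([0.53428784, 0.16419957, 0.075     ]))]
s [(0.74, [290.2, 311.2], array([0.53862541, 0.15728998, 0.075     ])), (0.71, [409.6, 264.4], array([ 0.391675  , -0.06639096,  0.075     ]))]
```

apply_moves(hand=[1,1,1,1,1,1,1,1,1,1], linear=[[0.003,0,0.015],[0.003,0,0.02],[0,0,0.02],[0,0,0.02],[0,0,0.02],[0,0,0.01],[0,0,0],[0,0,0],[0,0,0],[0,0,0]], roll=[0.003,0.003,0,0,0,0,0,0,0,0])

```text
clock: 21.23
ee_pos: [0.5254, 0.1866, 0.0673]
orientation: [-0.0, 0.989, 0.15, -0.005]
ft_force: [-0.2, -0.0, 0.3]
width: -0.0
```

```bash
cat >> h.py <<'E'
def bolt():
    s=st(); d=np.array(s["ee_pos"][:2])-[.5835,.007]; u=np.array([np.cos(1.884),np.sin(1.884)]); n=np.array([.951,.308]); print("along",d@u,"lat",d@n); return s
E
python3 -c "
from h import *
bolt()"
```

```text
t 21.23 p [0.5254 0.1866 0.0673] yaw 0.3012 w -0.0 F [-0.2 -0.   0.3]
along 0.18873893104290368 lat 1.250056884226575e-05
```

apply_moves(hand=[1,1,1,1,1,1,1,1,1,1], linear=[[0,0.006,0],[0,0.006,0],[0,0.006,0],[0,0.006,0],[0,0.006,0],[0,0.005,0],[0,0,0],[0,0,0],[0,0,0],[0,0,0]], roll=[0,0,0,0,0,0,0,0,0,0])

```text
clock: 22.07
ee_pos: [0.5381, 0.1496, 0.0702]
orientation: [-0.001, 0.989, 0.15, -0.003]
ft_force: [-0.3, 1.2, 0.1]
width: -0.0001
```

```bash
python3 -c "
from h import *
bolt()"
```

```text
t 22.07 p [0.5381 0.1496 0.0702] yaw 0.3005 w -0.0001 F [-0.3  1.2  0.1]
along 0.14967231854686547 lat 0.0007851938817808831
```

apply_moves(hand=[1,1,1,1,1,1,1,1,1,1], linear=[[0,0.004,0],[0,0.004,0],[0,0.004,0],[0,0.003,0],[0,0.003,0],[0,0,0],[0,0,0],[0,0,0],[0,0,0],[0,0,0]], roll=[0,0,0,0,0,0,0,0,0,0])

```text
clock: 22.9
ee_pos: [0.5394, 0.1459, 0.0707]
orientation: [-0.012, 0.988, 0.153, -0.005]
ft_force: [-1.0, 3.1, -0.2]
width: -0.0001
```

```bash
python3 -c "
from h import *
s=bolt()
for n in ('wrist','scene'):
    q=viewer.camera(n); print(n,[(r['p'],r['location'],ray(q,[r['location']],.075,s)[0]) for r in viewer.masks_of('bolt_knob',q)[:2]])
"
```

```text
t 22.9 p [0.5394 0.1459 0.0707] yaw 0.3066 w -0.0001 F [-1.   3.1 -0.2]
along 0.14574664945621843 lat 0.0008252872815236733
wrist []
scene []
```

apply_moves(hand=[1,1,1,1,1,1,1,1,1,1], linear=[[0,0.008,0],[0,0.008,0],[0,0.008,0],[0,0.008,0],[0,0.008,0],[0,0.008,0],[0,0.008,0],[0,0.008,0],[0,0,0],[0,0,0]], roll=[0,0,0,0,0,0,0,0,0,0])

```text
clock: 23.93
ee_pos: [0.5378, 0.15, 0.0723]
orientation: [-0.062, 0.985, 0.163, -0.016]
ft_force: [1.2, -1.0, 0.2]
width: -0.0004
```

```bash
python3 -c "
from h import *
s=bolt(); print(s['ft_torque'],s['orientation'])
"
```

```text
t 23.93 p [0.5378 0.15   0.0723] yaw 0.3287 w -0.0004 F [ 1.2 -1.   0.2]
along 0.15010403872118178 lat 0.0005608648147163601
[-0.01444011 -0.05278268  0.03053731] [-0.06216147  0.98454345  0.16291165 -0.01642967]
```

apply_moves(hand=[1,1,1,1,1,1,1,1,1,1], linear=[[0,-0.01,0],[0,-0.012,0],[0,-0.012,-0.01],[0,-0.01,-0.02],[0,0,-0.03],[0,0,-0.03],[0,0,-0.02],[0,0,0],[0,0,0],[0,0,0]], roll=[0,0,0,0,0,0,0,0,0,0])

```text
clock: 24.77
ee_pos: [0.5266, 0.1845, 0.197]
orientation: [-0.061, 0.985, 0.163, -0.016]
ft_force: [0.6, 0.5, -0.4]
width: -0.0001
```

```bash
python3 - <<'E'
from h import *
s=bolt(); an=lambda v:np.arctan2(v[1],v[0])
for n in ('wrist','scene','top'):
    q=viewer.camera(n); save(q,"f_"+n+".png")
    for r in viewer.masks_of('bolt_knob',q)[:1]:
        ys,xs=np.nonzero(r['mask']); print(n,r['p'],r['location'],len(xs),xs.min(),xs.max(),ys.min(),ys.max())
    for tr in (0,.014,.028):
        u=np.array([np.cos(1.884),np.sin(1.884)]); P=np.array([.5835,.007])+(.153-tr)*u
        print('   travel',tr,proj(q,[[*P,.066],[*P,.089]],s).round(1).tolist())
E
```

```text
t 24.77 p [0.5266 0.1845 0.197 ] yaw 0.3282 w -0.0001 F [ 0.6  0.5 -0.4]
along 0.18636027856112036 lat 0.0005681707042887006
   travel 0 [[319.6, 291.8], [319.2, 301.5]]
   travel 0.014 [[319.3, 308.7], [318.9, 319.6]]
   travel 0.028 [[319.1, 325.2], [318.6, 337.4]]
scene 0.79 [296.2, 297.9] 256 291 305 277 313
   travel 0 [[292.8, 313.3], [292.3, 304.7]]
   travel 0.014 [[294.6, 307.7], [294.1, 299.1]]
   travel 0.028 [[296.3, 302.2], [295.8, 293.6]]
   travel 0 [[243.0, 249.2], [241.3, 247.8]]
   travel 0.014 [[249.1, 247.2], [247.6, 245.7]]
   travel 0.028 [[255.2, 245.2], [253.8, 243.7]]
```

```bash
python3 -c "
from h import *
plan(.56,-.05,.25,.31,10)"
```

```text
[[-0.0044, 0.0232, -0.0054], [-0.0043, 0.0232, -0.0054], [-0.0043, 0.0233, -0.0054], [-0.0042, 0.0233, -0.0054], [-0.0042, 0.0233, -0.0054], [-0.0042, 0.0233, -0.0054], [-0.0041, 0.0233, -0.0054], [-0.0041, 0.0233, -0.0054], [-0.004, 0.0233, -0.0054], [-0.004, 0.0233, -0.0054]]
roll 0.0018 rows 10
```

apply_moves(hand=[1,1,1,1,1,1,1,1,1,1], linear=[[-0.004,0.015,-0.01],[-0.004,0.023,-0.01],[-0.004,0.023,-0.01],[-0.004,0.023,-0.006],[-0.004,0.023,-0.006],[-0.004,0.023,-0.006],[-0.004,0.023,-0.006],[-0.004,0.02,-0.006],[0,0.01,0],[0,0,0]], roll=[0,0,0,0,0,0,0,0,0,0])

```text
clock: 25.9
ee_pos: [0.5574, -0.0128, 0.229]
orientation: [-0.061, 0.984, 0.163, -0.021]
ft_force: [-0.6, -0.6, -0.2]
width: 0.0001
```

```bash
python3 - <<'E'
from h import *
s=st(); c=viewer.camera("wrist"); save(c,"w14.png"); g=cv2.cvtColor(c["pixels"],cv2.COLOR_RGB2GRAY).astype(float)
ax=np.array([.5845,.0073]); best=[]
# disc mark: darkest radial line against neighbours, per angle
def line(th,r0,r1,z,off=0):
    r=np.linspace(r0,r1,40); u=np.array([np.cos(th),np.sin(th)]); n=np.array([-u[1],u[0]])
    P=ax+r[:,None]*u+off*n; uv=proj(c,np.c_[P,np.full(40,z)],s).astype(np.float32); return cv2.remap(g.astype(np.float32),uv[:,0],uv[:,1],1).mean()
for th in np.arange(1.5,2.3,.01): best.append((min(line(th,.042,.07,.055,o) for o in(0,))-.5*(line(th,.042,.07,.055,.004)+line(th,.042,.07,.055,-.004)),round(th,2)))
print(sorted(best)[:4])
for r in viewer.masks_of("bolt_knob",c)[:1]: k=ray(c,[r["location"]],.08,s)[0]; print("knob",r["p"],k,np.linalg.norm(k[:2]-ax))
t=viewer.camera("top"); sc=viewer.camera("scene")
for n in("key_grip","key_stand_hole0"):
  for q,l in((t,"top"),(sc,"sc")): print(n,l,[(round(r["p"],2),r["location"],int(r["mask"].sum())) for r in viewer.masks_of(n,q)[:3]])
E
```

```text
t 25.9 p [ 0.5574 -0.0128  0.229 ] yaw 0.3298 w 0.0001 F [-0.6 -0.6 -0.2]
[(np.float32(-25.687996), np.float64(1.88)), (np.float32(-24.475555), np.float64(1.89)), (np.float32(-23.696991), np.float64(1.87)), (np.float32(-22.020676), np.float64(1.54))]
knob 0.98 [0.5449757  0.11596283 0.08      ] 0.11562776864833396
key_grip top [(0.67, [449.0, 263.2], 320), (0.25, [435.3, 197.5], 504)]
key_grip sc [(0.88, [400.5, 193.4], 311), (0.5, [295.8, 299.4], 194)]
key_stand_hole0 top [(0.89, [442.8, 330.4], 1450), (0.68, [437.9, 274.0], 1041), (0.36, [258.2, 240.5], 172)]
key_stand_hole0 sc [(0.81, [397.3, 329.0], 2029), (0.8, [399.7, 215.7], 1008), (0.63, [450.9, 230.8], 1236)]
```

```bash
python3 -c "
from h import *
job.sign_off(); st()"
```

```text
the job is handed in; nothing more can be done
the job is handed in; nothing more can be done
```

I handed the job in at about 26 s of the 58 s. All four steps appear done; sign-off gives no verdict.

**What I did:**
- Took the T-key from the wooden stand and seated it in the drive.
- Turned the disc about 0.96 rad clockwise until its mark pointed at the bolt.
- Put the key back in the stand and let go.
- Pushed the bolt in to its stop with the closed fingers and drew the gripper clear.

**Last checks:**
- **Seating:** the foot worked out at about 0.059 m when seated, taken from where the key later touched the stand's floor. That matches full depth.
- **Disc:** the final wrist picture puts the mark at 1.88 rad, against about 1.885 rad for the bolt, so it is within about 0.01 rad.
- **Key:** after release it stood in the hole, about 4 mm from the hole's centre. Later pictures show it where it stood at the start.
- **Bolt:** the knob in the scene picture matches full travel of about 28 mm.

**Disagreements and gaps:**
- The last wrist reading put the knob 116 mm from the disc's axis, where fully home is 125 mm. Both point to home, and I put the gap down to that estimate being rough.
- The tool tilted about 0.12 rad when I pushed against the bolt's stop, with low measured force whenever I read it.
- Camera estimates of the hub and key positions differed from each other by about 4 to 8 mm, but this did not stop either fit.
- I did not re-measure the loose bystander parts at the end. All moves passed well above them.
- I used all 12 picture views, so the checks after the bolt push come from the networks and pixel measurements only.

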